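# Free the lid press and close the gift box

## Robot

A 6-joint arm with a two-finger parallel gripper is mounted at the origin on the work surface. World frame = base frame: x ahead of the robot, y to its left, z up, the work surface at z = 0. Lengths are in m, angles in rad, forces in N, time in s.
With the tool pointing down it reaches from about 0.35 to 0.775 m from the base axis. Payload 5.5 kg.
Tool frame: the origin (TCP) lies midway between the tips of the shut fingers; the grasp point (between the pads) lies 19 mm behind it; x points along the fingers, y is the direction in which the jaws open and shut, and the axes are right-handed (so a half turn about x gives the same grasp; the last joint's range is limited). The gripper opens to 85 mm and grips with 20 to 120 N. Pads are 22 mm wide; open, the fingers measure 114 mm over their backs; the gripper's body (76 mm by 85 mm) begins 54 mm behind the grasp point. The pads swing forward as they close: fully open they stand 13 mm farther back than shut.
Start: joints at [-1.413, 0.313, 0.046, 1.304, 0, 1.431], TCP at [0.169, -0.55, 0.231] pointing down, gripper open.
Joint ranges: [-2.76, 2.76], [-0.86, 1.69], [-1.03, 1.26], [-2.2, 2.34], [-1.47, 1.5], [-3.14, 3.14]. Speed limits (rad/s): [2.57, 2.57, 3.14, 3.14, 3.14, 3.14].

## Interface

Orientations are given as a unit quaternion [w, x, y, z].
In Python, from workcell import env, optics, order, models gives the robot as it stands. The module is installed in compiled form; this text tells all that it offers.
- The arm moves only by the tool servo_tool, never from a script. Its argument "moves" is a list of rows, each a list of 5 numbers: the shift along the tool's x, y, z in cm, then the turn about the tool's x in rad, then the closure, from -1 (fully open) to 1 (shut). A call has exactly 10 rows; each row shifts and turns the commanded pose from where the row before left it, along the tool's axes as they then stand; what a row does not reach is not made up. A row lasts 1/8 s, in which the tool goes at most 62.5 mm and 10.7 degrees, less where a joint would pass 70% of its speed; a pose out of reach is approached as far as the arm can. A call is refused whole if a number of a shift passes 6.25 or a number of a turn 0.188, either way. A call with a gripper value outside its range is refused whole. The fingers move at their own pace and stop on an object; "grip_force" is the grip in N (left out, the last holds). Time passes only in rows, so rows that do not move let the fingers close, or fill a call up. It gives the time, the measured TCP pose, the force and the opening at its end, in the units of the state.
- env.get_state(): the state, without advancing time (a new reading comes with each control period).
- optics.read_camera(name): name is "scene" or "top" or "wrist"; returns a dict with "pixels" (400x640x3 uint8, blue, green, red), "vertical_fov" (degrees; the focal length in pixels is half the picture's height over the tangent of half this angle, whatever the lens; pixels are square), "cx", "cy" (the principal point, pixels), "extrinsics" (4x4, takes a point from world to camera coordinates). Camera axes: x right, y up, looking along -z (the intrinsics and any distortion apply to the point x, -y, -z); pixel columns grow to the right and rows downward; lengths in m; the calibration is good to about 2 mm. A picture is of the moment at which its call begins. There is no depth.
- order.hand_in(): hands the job in, once; it reports no verdict.
Trained networks look in a picture, given as the dict that the camera call returned (one of the last four; its "shot" number tells which), for a name from the list of things; names that differ only in an ending like _2 or _b are one class to them, and where a whole thing is asked for, a point or a joint stands for the part that bears it (a point fixed in the world has none). Each returns a list of dicts, best first, with "conf" (0 to 1); they miss things now and then, are a little off and sometimes report something else, mostly with a low value. They report only what shows in the picture. A call takes as long as a camera call.
- models.outline_of(name, picture): "pixels" (400x640 bool, what is visible of it) and "location" ([column, row] in pixels, amid what is visible of it).
- models.pinpoint(name, picture): "location" ([column, row] in pixels: a listed point, or the origin of a listed thing).
The state is a dict: "clock": time; "joint_pos": joint angles; "qvel": joint speeds; "tau": joint torques, N m; "tcp_pos": TCP position; "orientation": TCP orientation; "wrist_force": force on the tool from outside, world axes, zero at the start; "ft_torque": the same for the moment, N m; "finger_gap": finger opening in m.
Only numpy, scipy, OpenCV 4.12 (cv2) and the standard library are available. Lean on these libraries where they do the work, as an engineer would, in place of code of your own. Each camera call takes 0.05 s, during which the arm holds its last target.

## Task

The gift box in the lid press still has its lid standing proud. Press the orange thumb tab of the press fully down so that the ratchet pawl swings clear of the teeth, then push the red handle of the yellow press arm down, past the teeth, until the arm's pad has pushed the lid fully home, and come away leaving the arm down. Only push: do not force the arm against the engaged pawl, do not raise it, do not touch the gift box or its lid with the robot, and leave the other goods standing where they are.

Things in the scene. Friction and masses are not known exactly. Their poses are not given: they have to be found in the camera images.
- press: Lid press, fixed to the table, at a new place and yaw each time: grey base plate 360 x 120 x 10 mm with two blue cheek uprights. Origin: centre of the underside of the base plate, on the table. Its x axis runs lengthways from the pawl's tab (rear, -x) past the hinge to the gift box and handle (front, +x); y across; z up. The arm, pawl and gift box all lie in its plane y = 0, and arm and pawl turn about axes along its y.
- press_hinge (a point): Point on the axis of the arm's hinge, midway between the cheeks: at x = -50 mm, z = 125 mm of the press. The arm turns about the press's y axis through it.
- press_arm (a joint): Angle of the yellow press arm, rad. It points to +x of the press and rises from level by 0.70 minus this value: 0 is raised 40 degrees, 0.70 is level, about 0.71 is its pad on the fully closed lid. It grows as the handle is pushed down. It starts at 0 to 0.06; with the pawl engaged the teeth stop it at about 0.10 to 0.14. Stiff hinge: it stays where left; with the pawl free it needs about 3 N down at the handle, and 4 to 7 N while the lid goes down.
- handle_bar (a point): Centre of the red T-handle across the end of the press arm: a round bar of 26 mm diameter, 106 mm long along the press's y, 230 mm from the hinge. Push it down from above anywhere on the bar; it swings down in an arc about the hinge (moving some 55 mm to +x of the press as it goes down 150 mm).
- pawl (a joint): Angle of the brass ratchet pawl, rad: 0 is hooked between the teeth, above about 0.18 it is clear of them, 0.36 is fully pressed (stop). It grows as the orange tab is pressed down. Stiff pivot: it stays where it is left; pressing takes about 3 N.
- pawl_tab (a point): Centre of the upper face of the orange thumb tab on the pawl's rear end: 34 mm (along press x) x 40 mm (along y), 7 mm thick, about 194 mm above the table when engaged. Press it down from above, about 21 mm in all; it turns about a pivot 62 mm in front of it (+x) and 24 mm below it.
- gift_box: Gift box, fixed in the nest on the press plate, 88 x 88 x 70 mm, with its white lid (96 x 96 x 38 mm, gold band). Origin: centre of its underside, at x = 80 mm, z = 10 mm of the press. The robot must not touch it or its lid.
- lid (a joint): How far the lid has been pushed down, m: starts at 0 to 0.010, 0.026 is fully home. It slides with about 5 N of friction and stays where it is left.
- cream_jar: Bystander: amber jar, 54 mm diameter, 52 mm high, origin at centre of its underside.
- green_box: Bystander: green carton 45 x 45 x 85 mm, origin at centre of its underside.
- white_box: Bystander: white carton with gold band, 50 x 38 x 80 mm, origin at centre of its underside.
- tape_roll: Bystander: yellow tape roll lying flat, 84 mm diameter, 48 mm high, origin at centre of its underside.
- lotion_bottle: Bystander: white bottle, 44 mm diameter, 150 mm high, origin at centre of its underside.
- blue_box: Bystander: blue carton 90 x 60 x 40 mm, origin at centre of its underside.
- green_box2: Bystander: green carton 45 x 45 x 85 mm, origin at centre of its underside.

How it is judged:
On the way, in this order (a step that is already met when the one before it is completed fails the run):
1. the pawl is pressed clear of the teeth (above 0.22 rad) with the arm still up (value of joint pawl above 0.22 rad and value of joint press_arm below 0.16 rad), for 0.2 s.
2. the arm is pushed down past its teeth and its pad has pushed the lid home (value of joint press_arm above 0.67 rad and value of joint lid above 0.0235 m), for 0.2 s.
At the end, for the whole second after the job is handed in: The press arm is down at rest (joint above 0.67 rad) with its pad on the lid, and the lid is home to within 2.5 mm (above 0.0235 m) (all of step 2 and velocity of joint press_arm between -0.05 and 0.05 rad/s); the robot touches nothing.
It fails at once if the arm is forced down against the engaged pawl (value of joint press_arm between 0.17 and 0.6 rad and value of joint pawl below 0.12 rad).
It fails at once if the arm is raised (value of joint press_arm below -0.06 rad).
It fails at once if the robot touches the gift box or its lid (contact force between any of the fingers, the arm and gift_box above 1 N).
It fails at once if one of the other goods is moved more than 30 mm or lifted (distance of any of cream_jar, green_box, white_box, tape_roll, lotion_bottle, blue_box, green_box2 from where it was at the start of the episode above 0.03 m).
It also fails if it takes over 54 s, if anything falls off the work surface, if the arm or the gripper's body presses on something with over 40 N, if the wrist force passes 120 N, or if a joint passes its speed limit or range.

## Working session

There is one attempt and no reset: what is moved stays moved. The work goes in short steps, Python scripts to look and compute and a tool call to move; the robot and the scene stay as the last step left them, time stands still between calls to the robot, and variables do not carry over. Pictures are saved under pics/ and viewed, and the job is handed in when it is done.

Besides the shell and the picture viewer there is one more tool, called after ">>>" as a command line: name --pt "numbers of a row" for each row, then --argument value for the rest. servo_tool: Moves the arm, as the interface text tells. Its arguments: {"type":"object","properties":{"moves":{"type":"array"},"grip_force":{"type":"number"}},"required":["moves"]}

```bash
mkdir -p pics; cat > h.py <<'E'
import numpy as np,cv2
from workcell import env,optics,order,models
def ray(p,uv):
    f=200/np.tan(np.radians(p["vertical_fov"])/2)
    E=np.array(p["extrinsics"]);R=E[:3,:3];t=E[:3,3]
    d=np.array([(uv[0]-p["cx"])/f,-(uv[1]-p["cy"])/f,-1.])
    return -R.T@t, R.T@d
def atz(p,uv,z):
    c,d=ray(p,uv); return c+d*(z-c[2])/d[2]
def proj(p,X):
    f=200/np.tan(np.radians(p["vertical_fov"])/2)
    E=np.array(p["extrinsics"]);x=E[:3,:3]@X+E[:3,3]
    return np.array([p["cx"]+f*x[0]/-x[2],p["cy"]-f*x[1]/-x[2]])
def tri(a,b):
    A=[];B=[]
    M=np.zeros((3,3));v=np.zeros(3)
    for c,d in (a,b):
        d=d/np.linalg.norm(d);P=np.eye(3)-np.outer(d,d);M+=P;v+=P@c
    X=np.linalg.solve(M,v)
    return X,[np.linalg.norm((np.eye(3)-np.outer(d,d)/(d@d))@(X-c)) for c,d in (a,b)]
E
cat > a.py <<'E'
from h import *
P={}
for n in("scene","top"):
    p=optics.read_camera(n);P[n]=p;cv2.imwrite(f"pics/{n}0.png",p["pixels"])
    print(n,p["vertical_fov"],p["cx"],p["cy"],[k for k in p],ray(p,(320,200)))
R={}
for k in("press","press_hinge","handle_bar","pawl_tab","gift_box"):
    r={}
    for n in P:
        q=models.pinpoint(k,P[n]);print(k,n,[(x["location"],round(x["conf"],2)) for x in q[:2]])
        if q:r[n]=ray(P[n],q[0]["location"])
    if len(r)==2:print("   ",tri(r["scene"],r["top"]))
print(env.get_state())
E
python3 a.py
```

```text
scene 48.03548075848879 316.2364728308895 200.85994104871824 ['pixels', 'vertical_fov', 'cx', 'cy', 'extrinsics', 'shot'] (array([ 1.33858583, -0.03849104,  1.34664509]), array([-0.55157489,  0.05052175, -0.83263838]))
top 53.160393032390814 319.9132339555048 199.94534063476488 ['pixels', 'vertical_fov', 'cx', 'cy', 'extrinsics', 'shot'] (array([0.406709  , 0.02903203, 1.28337751]), array([ 0.13390303, -0.02382731, -0.99070798]))
press scene [([319.2, 221.3], 0.78), ([429.8, 186.6], 0.71)]
press top [([309.1, 218.1], 0.95)]
    (array([ 0.52289651,  0.03420994, -0.02099866]), [np.float64(0.0014794788937686361), np.float64(0.0014794788937686344)])
press_hinge scene [([325.6, 210.7], 0.76)]
press_hinge top [([304.3, 198.7], 0.81)]
    (array([0.56752102, 0.04929149, 0.11875088]), [np.float64(0.0020810028797239423), np.float64(0.002081002879723926)])
handle_bar scene [([301.3, 139.9], 0.93)]
handle_bar top [([327.5, 254.3], 0.86), ([192.9, 198.4], 0.51)]
    (array([ 0.4061074 , -0.01621141,  0.28298742]), [np.float64(0.001217322682451952), np.float64(0.0012173226824519377)])
pawl_tab s
[... 279 characters left out ...]
520385115)])
{'clock': 0.6, 'joint_pos': array([-1.41265087e+00,  3.13169234e-01,  4.61335558e-02,  1.30359307e+00,
       -2.41516861e-05,  1.43120415e+00]), 'qvel': array([-5.14047352e-04, -2.74580806e-03,  6.69435768e-04, -6.04809562e-04,
        2.57699473e-05,  2.34343907e-03]), 'tau': array([-4.71680742e-04, -4.80149031e+01,  2.98664171e+01,  1.83226030e-04,
       -1.09387970e-04, -2.52876333e-06]), 'tcp_pos': array([ 0.16867845, -0.54976425,  0.23135445]), 'orientation': array([-0.10493709, -0.69927783, -0.10481844,  0.6992938 ]), 'wrist_force': array([ 0.03397665, -0.35665874,  0.53376397]), 'ft_torque': array([0.00907865, 0.01960475, 0.01931069]), 'finger_gap': 0.08545333947399142}
```

View pics/scene0.png

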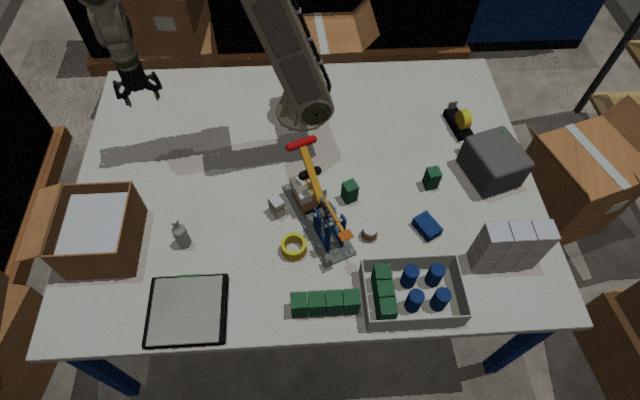

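View pics/top0.png

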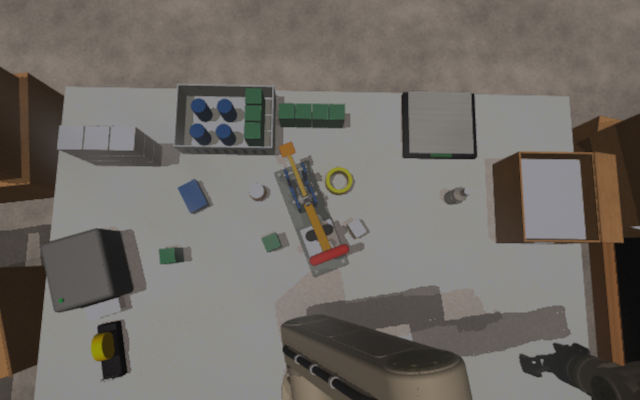

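The press runs from its orange tab (scene 346,235; top 287,149) to the red handle (scene 301,143; top 329,254), so its +x points towards the robot base. I'll refine these by colour.

```bash
cat > b.py <<'E'
from h import *
P={n:optics.read_camera(n) for n in("scene","top")}
C={}
for n,win in(("scene",(280,120,370,260)),("top",(270,130,360,275))):
    im=P[n]["pixels"].astype(float);b,g,r=im[...,0],im[...,1],im[...,2]
    m=np.zeros(r.shape,bool);m[win[1]:win[3],win[0]:win[2]]=1
    red=m&(r>110)&(g<0.35*r)&(b<.35*r)
    hsv=cv2.cvtColor(P[n]["pixels"],cv2.COLOR_BGR2HSV)
    for k,mm in(("red",red),):
        ys,xs=np.nonzero(mm);pts=np.c_[xs,ys].astype(np.float32)
        c=pts.mean(0);u,s,v=np.linalg.svd(pts-c,full_matrices=False)
        t=(pts-c)@v[0];C[n,k]=c;C[n,"e"]=(c+v[0]*t.min(),c+v[0]*t.max());print(n,k,len(xs),c,C[n,"e"])
    x,y=(346,235) if n=="scene" else (287,149)
    print(hsv[y-1:y+2,x-1:x+2,:].reshape(-1,3).tolist())
    x0,y0=x-20,y-20
    big=cv2.resize(P[n]["pixels"][y0:y0+40,x0:x0+40],None,fx=10,fy=10,interpolation=cv2.INTER_NEAREST)
    cv2.imwrite(f"pics/tab_{n}.png",big)
    q=models.outline_of("pawl_tab",P[n]);print([(a["location"],a["conf"],a["pixels"].sum()) for a in q[:3]])
R=lambda n,uv:ray(P[n],uv)
print("bar",tri(R("scene",C["scene","red"]),R("top",C["top","red"])))
se=sorted(C["scene","e"],key=lambda a:a[0]);te=sorted(C["top","e"],key=lambda a:-a[0])
for a,b in zip(se,te):print("end",tri(R("scene",a),R("top",b)))
E
python3 b.py; python3 - <<'E'
import cv2,numpy as np
a=cv2.imread('pics/tab_scene.png');b=cv2.imread('pics/tab_top.png');cv2.imwrite('pics/tab2.png',np.hstack([a,b]))
E
```

```text
scene red 168 [300.7262  141.86905] (array([315.02777, 137.08295], dtype=float32), array([286.23993, 146.71696], dtype=float32))
[[15, 181, 152], [15, 186, 152], [15, 183, 152], [15, 182, 153], [15, 176, 154], [15, 182, 153], [15, 178, 153], [15, 182, 153], [15, 183, 152]]
[([338.8, 225.7], 0.66, np.int64(287))]
top red 107 [337.67288 250.98131] (array([346.2685, 247.7043], dtype=float32), array([326.80936, 255.12292], dtype=float32))
[[17, 181, 141], [17, 181, 141], [17, 181, 141], [17, 183, 141], [17, 179, 141], [17, 183, 141], [17, 181, 141], [17, 180, 142], [17, 181, 141]]
[([288.6, 155.7], 0.59, np.int64(324))]
bar (array([ 0.41559596, -0.02977146,  0.28674235]), [np.float64(0.010238816352908079), np.float64(0.010238816352908063)])
end (array([ 0.42299495, -0.06390457,  0.27308889]), [np.float64(0.001359447349355907), np.float64(0.0013594473493559885)])
end (array([0.40640499, 0.00629609, 0.29736718]), [np.float64(0.01909543343370766), np.float64(0.019095433433707683)])
```

View pics/tab2.png

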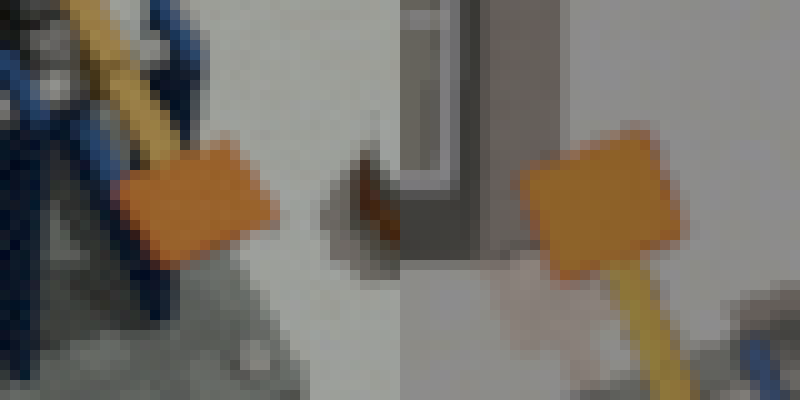

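The tab centre is at about scene (345.3,234.8) and top (286.8,148.8). Next I'll fit the press pose from the tab, bar and hinge.

```bash
cat > c.py <<'E'
from h import *
from scipy.optimize import least_squares
P={n:optics.read_camera(n) for n in("scene","top")}
obs=[];S,T=P["scene"],P["top"]
tab={"scene":(345.3,234.8),"top":(286.8,148.8)}
print("tab",tri(ray(S,tab["scene"]),ray(T,tab["top"])))
bar={}
for n,win in(("scene",(280,130,325,156)),("top",(304,235,356,272))):
    hsv=cv2.cvtColor(P[n]["pixels"],cv2.COLOR_BGR2HSV).astype(int)
    m=np.zeros((400,640),np.uint8);w=hsv[win[1]:win[3],win[0]:win[2]]
    m[win[1]:win[3],win[0]:win[2]]=((w[...,0]<7)|(w[...,0]>172))&(w[...,1]>150)&(w[...,2]>60)
    k,l,st,ce=cv2.connectedComponentsWithStats(m);i=1+st[1:,4].argmax()
    r=cv2.minAreaRect(np.argwhere(l==i)[:,::-1].astype(np.float32));bar[n]=r[0];print(n,r,st[i])
print("bar",tri(ray(S,bar["scene"]),ray(T,bar["top"])))
hin={"scene":(325.6,210.7),"top":(304.3,198.7)}
def model(q):
    x,y,a,th=q;c,s=np.cos(a),np.sin(a)
    W=lambda X,Z:np.array([x+c*X,y+s*X,Z])
    e=.70-th
    return {"bar":W(-.05+.23*np.cos(e),.125+.23*np.sin(e)),"hin":W(-.05,.125)},W
tri_tab=tri(ray(S,tab["scene"]),ray(T,tab["top"]))[0]
def res(q):
    m,W=model(q[:4]);o=[]
    for n in P:
        o+=list(proj(P[n],m["bar"])-bar[n])
        o+=list(.5*(proj(P[n],m["hin"])-hin[n]))
        o+=list(proj(P[n],W(q[4],.194))-tab[n])
    return np.array(o)
r=least_squares(res,[.5,.03,np.radians(200),.03,-.17])
q=r.x;m,W=model(q[:4]);print("press",q,"deg",np.degrees(q[2]),"\nres",r.fun.round(1));print("tab",W(q[4],.194),"bar",m["bar"],"hinge",m["hin"])
E
python3 c.py
```

```text
tab (array([0.69848645, 0.0977681 , 0.18859435]), [np.float64(0.00040956523465857233), np.float64(0.000409565234658586)])
scene ((300.3984680175781, 142.71231079101562), (7.710331916809082, 31.340557098388672), 70.55996704101562) [286 136  30  15 225]
top ((328.87933349609375, 254.4482421875), (8.541985511779785, 39.92449951171875), 68.19859313964844) [310 245  39  20 317]
bar (array([ 0.40580099, -0.01977614,  0.26957981]), [np.float64(0.0007165860182065646), np.float64(0.0007165860182065431)])
press [ 0.52456702  0.02806712  3.52174803  0.01445072 -0.18757817] deg 201.78129849164668 
res [ 0.3 -0.2 -0.7 -0.  -0.  -0.8  0.2  0.1  0.1 -0.8 -0.2 -0.6]
tab [0.69875342 0.09767077 0.194     ] bar [ 0.4056715  -0.01944269  0.27061261] hinge [0.57099737 0.04662036 0.125     ]
```

```bash
cat > s.py <<'E'
from h import *
from scipy.spatial.transform import Rotation as Ro
import sys
s=env.get_state();w,x,y,z=s["orientation"];M=Ro.from_quat([x,y,z,w]).as_matrix()
print(round(s["clock"],2),"tcp",s["tcp_pos"].round(4),"F",s["wrist_force"].round(1),"q",s["joint_pos"].round(3),"gap",round(s["finger_gap"],3));print(M.round(3))
a=3.52175
px=np.array([np.cos(a),np.sin(a),0]);py=np.array([-np.sin(a),np.cos(a),0])
O=np.array([.52457,.02807,0])
d=s["tcp_pos"]-O;print("in press",[round(float(d@v),4) for v in(px,py)],"tool y,z in press",(M.T@px).round(3),(M.T@py).round(3))
for arg in sys.argv[1:]:
    X,Y,Z=map(float,arg.split(","));t=O+px*X+py*Y+[0,0,Z]
    print(arg,"world",t.round(3),"delta tool cm",(100*M.T@(t-s["tcp_pos"])).round(2))
E
python3 s.py -0.19,0,0.31 -.19,0,.21
```

```text
0.9 tcp [ 0.1687 -0.5497  0.2313] F [-0.5 -0.   0.2] q [-1.413  0.313  0.046  1.304  0.     1.431] gap 0.085
[[ 0.     0.293 -0.956]
 [-0.    -0.956 -0.293]
 [-1.     0.    -0.   ]]
in press [0.5449, 0.4045] tool y,z in press [-0.     0.082  0.997] [ 0.     0.997 -0.082]
-0.19,0,0.31 world [0.701 0.099 0.31 ] delta tool cm [ -7.87 -46.36 -69.91]
-.19,0,.21 world [0.701 0.099 0.21 ] delta tool cm [  2.13 -46.36 -69.91]
```

>>> servo_tool --pt "-4 0 0 -0.082 1" --pt "-4 0 0 0 1" --pt "0 -2.5 -4.5 0 1" --pt "0 -2.5 -4.5 0 1" --pt "0 -2.5 -4.5 0 1" --pt "0 -2.5 -4.5 0 1" --pt "0 -2.5 -4.5 0 1" --pt "0 -2.5 -4.5 0 1" --pt "0 -2.5 -4.5 0 1" --pt "0 -2.5 -4.5 0 1" --grip_force 40

```text
clock: 2.15
tcp_pos: [0.4298, -0.2291, 0.3115]
orientation: [0.134, 0.695, 0.133, -0.694]
wrist_force: [0.1, -0.9, -0.3]
finger_gap: 0.0003
```

```bash
python3 s.py -0.19,0,0.31 -.19,0,.21
```

```text
2.15 tcp [ 0.4298 -0.2291  0.3115] F [ 0.1 -0.9 -0.3] q [-0.655  0.129  0.006  1.447 -0.     2.107] gap 0.0
[[ 0.001  0.371 -0.929]
 [-0.001 -0.929 -0.371]
 [-1.     0.001 -0.   ]]
in press [0.1834, 0.2037] tool y,z in press [-0.  0.  1.] [ 0.001  1.    -0.   ]
-0.19,0,0.31 world [0.701 0.099 0.31 ] delta tool cm [  0.15 -20.39 -37.33]
-.19,0,.21 world [0.701 0.099 0.21 ] delta tool cm [ 10.15 -20.39 -37.33]
```

>>> servo_tool --pt "0 -2.5 -4.6 0 1" --pt "0 -2.5 -4.6 0 1" --pt "0 -2.5 -4.6 0 1" --pt "0 -2.5 -4.6 0 1" --pt "0 -2.5 -4.6 0 1" --pt "0 -2.5 -4.6 0 1" --pt "0 -2.5 -4.6 0 1" --pt "0 -2.5 -4.6 0 1" --pt "0 -0.4 -0.5 0 1" --pt "0 0 0 0 1"

```text
clock: 3.4
tcp_pos: [0.6996, 0.0975, 0.3105]
orientation: [-0.134, -0.694, -0.134, 0.695]
wrist_force: [0.0, -0.2, 0.6]
finger_gap: -0.0002
```

```bash
python3 s.py -.19,0,.21; python3 - <<'E'
from h import *
for n in("wrist","scene"):
    p=optics.read_camera(n);cv2.imwrite(f"pics/{n}1.png",p["pixels"])
E
```

```text
3.4 tcp [0.6996 0.0975 0.3105] F [ 0.  -0.2  0.6] q [ 0.025  0.618  0.715  1.67  -0.     2.786] gap -0.0
[[-0.001  0.372 -0.928]
 [-0.    -0.928 -0.372]
 [-1.    -0.     0.001]]
in press [-0.1883, 0.0005] tool y,z in press [ 0.001 -0.001  1.   ] [-0.     1.     0.001]
-.19,0,.21 world [0.701 0.099 0.21 ] delta tool cm [10.05 -0.05 -0.19]
```

View pics/scene1.png

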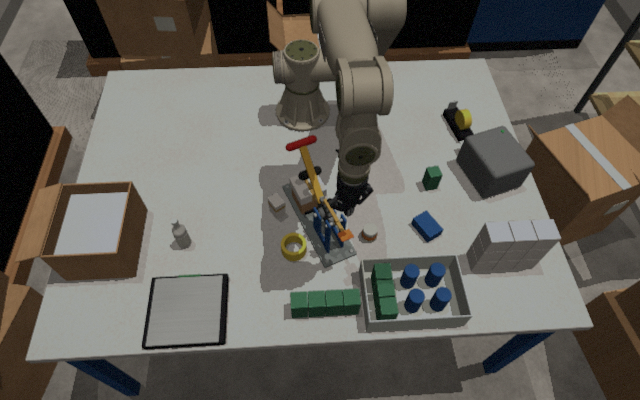

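View pics/wrist1.png

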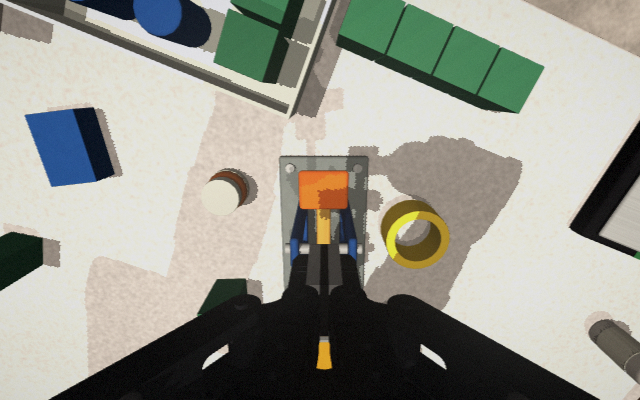

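The fingers line up laterally with the tab at wrist (324,189), and nothing is in the way. I'll check the tab position from the wrist camera.

```bash
python3 - <<'E'
from h import *
p=optics.read_camera("wrist")
t=atz(p,(324,189),.194);a=3.52175
d=t-[.52457,.02807,0];print(t,d[0]*np.cos(a)+d[1]*np.sin(a),-d[0]*np.sin(a)+d[1]*np.cos(a))
E
```

```text
[0.69947458 0.09535477 0.194     ] -0.18738461579337423 0.002420190971265862
```

>>> servo_tool --pt "4 0.1 -0.1 0 1" --pt "4 0.1 -0.1 0 1" --pt "2.5 0 0 0 1" --pt "0.4 0 0 0 1" --pt "0.4 0 0 0 1" --pt "0.4 0 0 0 1" --pt "0.4 0 0 0 1" --pt "0.4 0 0 0 1" --pt "0.3 0 0 0 1" --pt "0.2 0 0 0 1"

```text
clock: 4.8
tcp_pos: [0.7027, 0.0963, 0.1814]
orientation: [0.134, 0.695, 0.134, -0.694]
wrist_force: [2.5, 0.6, 2.6]
finger_gap: -0.0003
```

```bash
python3 s.py
```

```text
4.8 tcp [0.7027 0.0963 0.1814] F [2.5 0.6 2.6] q [0.023 0.6   0.371 1.34  0.    2.785] gap -0.0
[[ 0.001  0.371 -0.929]
 [ 0.    -0.929 -0.371]
 [-1.     0.    -0.001]]
in press [-0.1908, 0.0028] tool y,z in press [-0.001  0.     1.   ] [ 0.  1. -0.]
```

>>> servo_tool --pt "0.2 0 0 0 1" --pt "0.2 0 0 0 1" --pt "0.2 0 0 0 1" --pt "0.2 0 0 0 1" --pt "0.2 0 0 0 1" --pt "0 0 0 0 1" --pt "0 0 0 0 1" --pt "0 0 0 0 1" --pt "0 0 0 0 1" --pt "0 0 0 0 1"

```text
clock: 6.05
tcp_pos: [0.7025, 0.0962, 0.172]
orientation: [0.134, 0.695, 0.133, -0.694]
wrist_force: [2.7, 0.9, 5.5]
finger_gap: 0.0003
```

```bash
python3 s.py
```

```text
6.05 tcp [0.7025 0.0962 0.172 ] F [2.7 0.9 5.5] q [0.023 0.602 0.351 1.319 0.    2.785] gap 0.0
[[ 0.001  0.371 -0.929]
 [ 0.    -0.929 -0.371]
 [-1.     0.    -0.001]]
in press [-0.1905, 0.0028] tool y,z in press [-0.001  0.     1.   ] [ 0.  1. -0.]
```

>>> servo_tool --pt "0.2 0 0 0 1" --pt "0.1 0 0 0 1" --pt "0 0 0 0 1" --pt "0 0 0 0 1" --pt "0 0 0 0 1" --pt "0 0 0 0 1" --pt "0 0 0 0 1" --pt "0 0 0 0 1" --pt "0 0 0 0 1" --pt "0 0 0 0 1"

```text
clock: 7.3
tcp_pos: [0.7026, 0.0962, 0.1715]
orientation: [0.134, 0.696, 0.133, -0.693]
wrist_force: [-1.1, 0.7, 16.1]
finger_gap: 0.0001
```

```bash
python3 s.py
```

```text
7.3 tcp [0.7026 0.0962 0.1715] F [-1.1  0.7 16.1] q [ 0.023  0.6    0.347  1.314 -0.     2.785] gap 0.0
[[ 0.003  0.371 -0.929]
 [-0.    -0.929 -0.371]
 [-1.     0.001 -0.003]]
in press [-0.1906, 0.0028] tool y,z in press [-0.003  0.     1.   ] [ 0.001  1.    -0.   ]
```

>>> servo_tool --pt "-2 0 0 0 1" --pt "-5 0 0 0 1" --pt "-5 0 0 0 1" --pt "-4.5 -0.3 0 0 1" --pt "0 0 5 0 1" --pt "0 0 5 0 1" --pt "0 0 5 0 1" --pt "0 0 5 0 1" --pt "0 0 5 0 1" --pt "0 0 5 0 1"

```text
clock: 8.55
tcp_pos: [0.4194, -0.0126, 0.3321]
orientation: [-0.133, -0.693, -0.134, 0.696]
wrist_force: [-0.6, -0.1, 0.9]
finger_gap: 0.0002
```

```bash
python3 s.py .135,0,.3; python3 - <<'E'
from h import *
for n in("top","scene"):
    p=optics.read_camera(n);cv2.imwrite(f"pics/{n}2.png",p["pixels"])
    q=models.pinpoint("pawl_tab",p);print([(a["location"],a["conf"]) for a in q[:3]])
E
```

```text
8.55 tcp [ 0.4194 -0.0126  0.3321] F [-0.6 -0.1  0.9] q [-2.210e-01  2.000e-03 -8.200e-02  1.491e+00 -1.000e-03  2.540e+00] gap 0.0
[[-0.004  0.371 -0.929]
 [-0.    -0.929 -0.371]
 [-1.    -0.001  0.004]]
in press [0.1128, -0.0012] tool y,z in press [0.004 0.    1.   ] [-0.001  1.    -0.   ]
.135,0,.3 world [ 0.399 -0.022  0.3  ] delta tool cm [3.22 0.13 2.21]
[]
[([343.2, 237.8], 0.69)]
```

View pics/scene2.png

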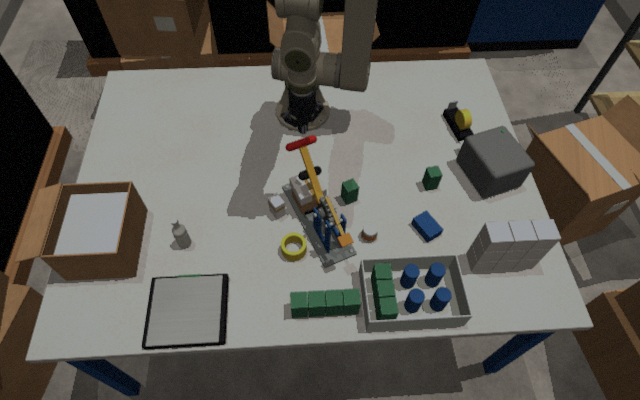

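>>> servo_tool --pt "0 0.1 1.7 0 1" --pt "3 0 0 0 1" --pt "0.5 0 0 0 1" --pt "0.5 0 0 0 1" --pt "0.4 0 0 0 1" --pt "0.4 0 0.1 0 1" --pt "0.4 0 0.2 0 1" --pt "0.4 0 0.3 0 1" --pt "0 0 0 0 1" --pt "0 0 0 0 1"

```text
clock: 10.0
tcp_pos: [0.4013, -0.022, 0.2777]
orientation: [-0.134, -0.694, -0.133, 0.694]
wrist_force: [-2.2, -1.3, 4.7]
finger_gap: -0.0001
```

```bash
python3 s.py .1398,0,.268
```

```text
10.0 tcp [ 0.4013 -0.022   0.2777] F [-2.2 -1.3  4.7] q [-2.550e-01 -3.500e-02 -2.500e-01  1.356e+00 -1.000e-03  2.507e+00] gap -0.0
[[ 0.     0.371 -0.929]
 [-0.001 -0.929 -0.371]
 [-1.     0.001  0.   ]]
in press [0.133, 0.0007] tool y,z in press [0. 0. 1.] [ 0.001  1.    -0.   ]
.1398,0,.268 world [ 0.395 -0.024  0.268] delta tool cm [ 0.97 -0.08  0.68]
```

>>> servo_tool --pt "0.5 0 0.35 0 1" --pt "0.5 0 0.35 0 1" --pt "0.5 0 0.35 0 1" --pt "0.5 0 0.3 0 1" --pt "0.5 0 0.3 0 1" --pt "0 0 0 0 1" --pt "0 0 0 0 1" --pt "0 0 0 0 1" --pt "0 0 0 0 1" --pt "0 0 0 0 1"

```text
clock: 11.25
tcp_pos: [0.3864, -0.0279, 0.2523]
orientation: [0.134, 0.694, 0.134, -0.694]
wrist_force: [-0.1, -0.4, -0.1]
finger_gap: 0.0002
```

```bash
python3 s.py .1618,0,.2276
```

```text
11.25 tcp [ 0.3864 -0.0279  0.2523] F [-0.1 -0.4 -0.1] q [-0.28  -0.058 -0.334  1.295  0.     2.482] gap 0.0
[[ 0.     0.371 -0.929]
 [-0.    -0.929 -0.371]
 [-1.     0.    -0.   ]]
in press [0.1491, 0.0007] tool y,z in press [-0.  0.  1.] [ 0.  1. -0.]
.1618,0,.2276 world [ 0.374 -0.032  0.228] delta tool cm [ 2.47 -0.06  1.27]
```

>>> servo_tool --pt "0.7 0 0.35 0 1" --pt "0.7 0 0.35 0 1" --pt "0.7 0 0.35 0 1" --pt "0.7 0 0.3 0 1" --pt "0.7 0 0.25 0 1" --pt "0.7 0 0.2 0 1" --pt "0.7 0 0.2 0 1" --pt "0 0 0 0 1" --pt "0 0 0 0 1" --pt "0 0 0 0 1"

```text
clock: 12.5
tcp_pos: [0.368, -0.0352, 0.2033]
orientation: [0.134, 0.695, 0.134, -0.694]
wrist_force: [-0.8, 0.3, 0.7]
finger_gap: -0.0001
```

```bash
python3 s.py .1754,0,.1837; python3 - <<'E'
from h import *
for n in("wrist","scene"):
    p=optics.read_camera(n);cv2.imwrite(f"pics/{n}3.png",p["pixels"])
E
```

```text
12.5 tcp [ 0.368  -0.0352  0.2033] F [-0.8  0.3  0.7] q [-0.314 -0.075 -0.469  1.175  0.     2.448] gap -0.0
[[ 0.001  0.371 -0.929]
 [ 0.    -0.929 -0.371]
 [-1.     0.    -0.001]]
in press [0.1689, 0.0007] tool y,z in press [-0.001  0.     1.   ] [ 0.  1. -0.]
.1754,0,.1837 world [ 0.362 -0.037  0.184] delta tool cm [ 1.96 -0.07  0.65]
```

View pics/wrist3.png

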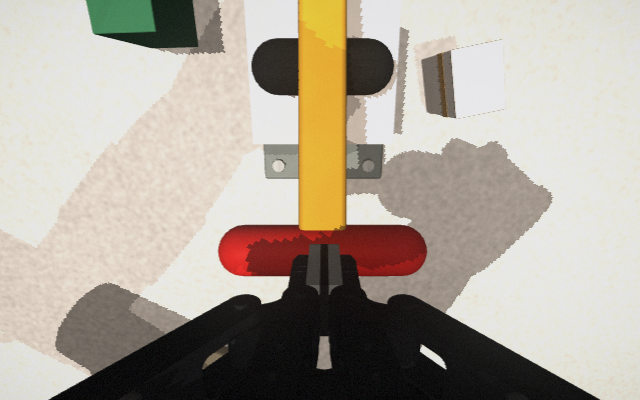

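View pics/scene3.png

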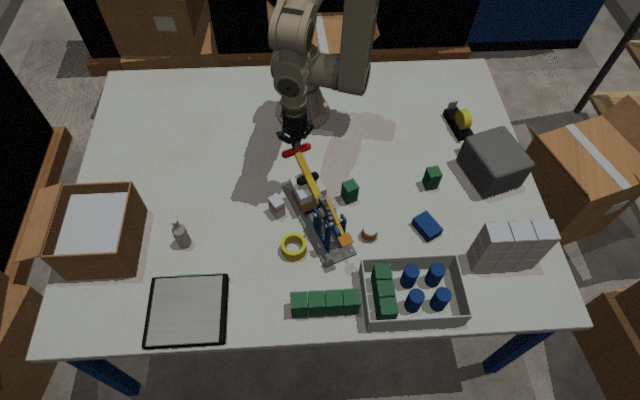

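The fingers sit on the red bar (wrist 323,250), and the arm is following them down freely.

>>> servo_tool --pt "0.6 0 0.2 0 1" --pt "0.6 0 0.15 0 1" --pt "0.6 0 0.15 0 1" --pt "0.6 0 0.15 0 1" --pt "0.6 0 0.1 0 1" --pt "0.6 0 0.1 0 1" --pt "0.5 0 0.1 0 1" --pt "0 0 0 0 1" --pt "0 0 0 0 1" --pt "0 0 0 0 1"

```text
clock: 13.85
tcp_pos: [0.3586, -0.0386, 0.1621]
orientation: [-0.133, -0.694, -0.134, 0.695]
wrist_force: [0.4, 0.5, 0.9]
finger_gap: -0.0001
```

```bash
python3 s.py .18,0,.1357
```

```text
13.85 tcp [ 0.3586 -0.0386  0.1621] F [0.4 0.5 0.9] q [-0.331 -0.065 -0.566  1.071  0.     2.431] gap -0.0
[[-0.     0.371 -0.929]
 [ 0.001 -0.929 -0.371]
 [-1.    -0.001  0.   ]]
in press [0.1788, 0.0003] tool y,z in press [0. 0. 1.] [-0.001  1.    -0.   ]
.18,0,.1357 world [ 0.357 -0.039  0.136] delta tool cm [ 2.64 -0.03  0.12]
```

>>> servo_tool --pt "0.4 0 0.05 0 1" --pt "0.4 0 0.05 0 1" --pt "0.4 0 0 0 1" --pt "0.4 0 0 0 1" --pt "0.3 0 0 0 1" --pt "0.3 0 0 0 1" --pt "0.3 0 0 0 1" --pt "0.2 0 0 0 1" --pt "0 0 0 0 1" --pt "0 0 0 0 1"

```text
clock: 15.1
tcp_pos: [0.3581, -0.0391, 0.1352]
orientation: [0.133, 0.695, 0.134, -0.694]
wrist_force: [0.2, 0.6, 0.0]
finger_gap: -0.0001
```

```bash
python3 s.py .18,0,.1357
```

```text
15.1 tcp [ 0.3581 -0.0391  0.1352] F [0.2 0.6 0. ] q [-0.333 -0.045 -0.618  0.997  0.     2.429] gap -0.0
[[ 0.     0.371 -0.929]
 [ 0.    -0.929 -0.371]
 [-1.    -0.    -0.001]]
in press [0.1795, 0.0006] tool y,z in press [-0.001  0.     1.   ] [-0.  1. -0.]
.18,0,.1357 world [ 0.357 -0.039  0.136] delta tool cm [-0.05 -0.06  0.05]
```

>>> servo_tool --pt "0.2 0 0 0 1" --pt "0.1 0 0 0 1" --pt "0.1 0 0 0 1" --pt "0 0 0 0 1" --pt "0 0 0 0 1" --pt "0 0 0 0 1" --pt "0 0 0 0 1" --pt "0 0 0 0 1" --pt "0 0 0 0 1" --pt "0 0 0 0 1"

```text
clock: 16.35
tcp_pos: [0.3583, -0.0392, 0.1333]
orientation: [0.134, 0.695, 0.133, -0.694]
wrist_force: [-8.0, 2.5, 22.5]
finger_gap: 0.0001
```

```bash
python3 s.py; python3 - <<'E'
from h import *
p=optics.read_camera("wrist");cv2.imwrite(f"pics/wrist4.png",p["pixels"])
E
```

```text
16.35 tcp [ 0.3583 -0.0392  0.1333] F [-8.   2.5 22.5] q [-0.333 -0.044 -0.622  0.991 -0.     2.429] gap 0.0
[[ 0.002  0.371 -0.929]
 [-0.001 -0.929 -0.371]
 [-1.     0.001 -0.001]]
in press [0.1794, 0.0008] tool y,z in press [-0.001  0.     1.   ] [ 0.001  1.    -0.   ]
```

View pics/wrist4.png

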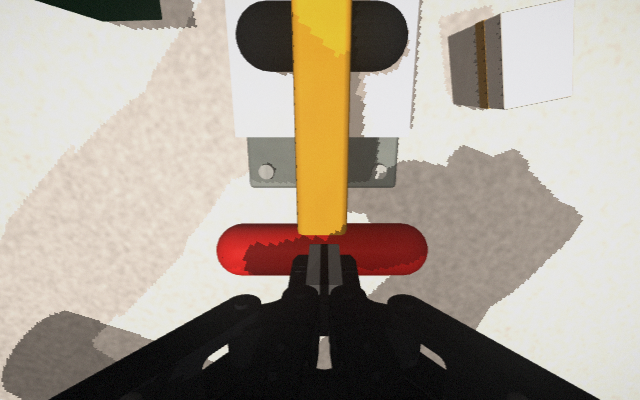

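It has reached a hard stop: 22 N at z = 0.133, which puts the arm at about 0.72 rad. I'll retreat straight up.

>>> servo_tool --pt "-0.5 0 0 0 1" --pt "-1 0 0 0 1" --pt "-3 0 0 0 1" --pt "-4 0 0 0 1" --pt "-4 0 0 0 1" --pt "-4 0 0 0 1" --pt "0 0 0 0 1" --pt "0 0 0 0 1" --pt "0 0 0 0 1" --pt "0 0 0 0 1"

```text
clock: 17.65
tcp_pos: [0.3574, -0.039, 0.2953]
orientation: [-0.133, -0.694, -0.134, 0.695]
wrist_force: [0.4, -0.5, 0.1]
finger_gap: 0.0001
```

```bash
python3 s.py; python3 - <<'E'
from h import *
P={}
for n in("top","scene"):
    P[n]=p=optics.read_camera(n);cv2.imwrite(f"pics/{n}5.png",p["pixels"])
    hsv=cv2.cvtColor(p["pixels"],cv2.COLOR_BGR2HSV)
    m=(((hsv[...,0]<7)|(hsv[...,0]>172))&(hsv[...,1]>150)&(hsv[...,2]>60)).astype(np.uint8)
    k,l,st,ce=cv2.connectedComponentsWithStats(m);i=1+st[1:,4].argmax();r=cv2.minAreaRect(np.argwhere(l==i)[:,::-1].astype(np.float32));print(n,st[i],r)
    a=3.52175
    for th in(.6,.67,.71):
        e=.7-th;X=-.05+.23*np.cos(e);print(th,proj(p,np.array([.52457+X*np.cos(a),.02807+X*np.sin(a),.125+.23*np.sin(e)])).round(1))
E
python3 -c "
import cv2;a=cv2.imread('pics/scene5.png');cv2.imwrite('pics/sc5z.png',cv2.resize(a[110:270,250:400],None,fx=3.7,fy=3.7,interpolation=cv2.INTER_CUBIC))"
```

```text
17.65 tcp [ 0.3574 -0.039   0.2953] F [ 0.4 -0.5  0.1] q [-0.333 -0.119 -0.283  1.409 -0.     2.429] gap 0.0
[[-0.002  0.371 -0.929]
 [ 0.001 -0.929 -0.371]
 [-1.    -0.001  0.002]]
in press [0.1801, 0.0002] tool y,z in press [0.002 0.    1.   ] [-0.001  1.    -0.   ]
top [317 273   8   7  31] ((320.6000061035156, 275.70001220703125), (3.5777084827423096, 8.497057914733887), 63.43495178222656)
0.6 [333.6 271.5]
0.67 [333.4 271.6]
0.71 [333.2 271.5]
scene [282 155  27  13 146] ((295.30926513671875, 160.8041229248047), (6.174438953399658, 27.856775283813477), 68.96248626708984)
0.6 [295.3 155.8]
0.67 [295.3 158.6]
0.71 [295.4 160.2]
```

View pics/sc5z.png

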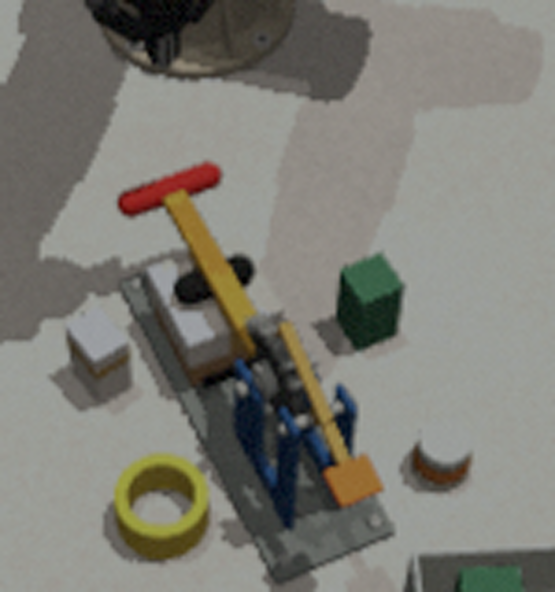

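The arm stayed down: the bar is at scene (295.3,160.8), and the model gives row 160.2 for 0.71 rad. The pad is on the lid, the neighbouring goods are still standing and the robot is clear, so I'm handing in.

```bash
python3 -c "
from workcell import order
print(order.hand_in())"
```

```text
the job is handed in; nothing more can be done
None
```

The gift box lid is pressed home and the press arm is left down; the job was handed in at about 18 s of the 54 s allowed. I pressed the orange tab to its stop, pushed the red handle down its arc, and retreated straight up.

- **Tab:** it went down about 22 mm until the force rose to 16 N at the stop. A later picture showed the tab staying down, and the handle then passed the teeth with almost no resistance.
- **Arm and lid:** the handle reached a hard stop at about 22 N, with the arm at about 0.72 rad by the tool height. After the retreat, the scene picture placed the bar within 1 pixel of where it should be at 0.71 rad, with the pad on the lid. I judged the lid from the arm angle and the hard stop; I did not measure it directly.
- **Clearance:** the tool ended about 16 cm above the bar with near-zero wrist force. The goods near the press looked unmoved, but I did not measure their positions.
- **One check that failed:** the top camera could not confirm the final bar position, because only a small patch of the bar was detected there.

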